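Set the try square snug round the corner of a lapped block

ROBOT

A 6-joint arm with a two-finger parallel gripper is mounted at the origin on the work surface. World frame = base frame: x ahead of the robot, y to its left, z up, the work surface at z = 0. Lengths are in m, angles in rad, forces in N, time in s.
With the tool pointing down it reaches from about 0.375 to 0.9 m from the base axis. Payload 3.1 kg.
Tool frame: the origin (TCP) lies midway between the tips of the shut fingers; the grasp point (between the pads) lies 19 mm behind it; z points along the fingers, y is the line along which they close (so a half turn about z gives the same grasp; the last joint's range is limited). The gripper opens to 85 mm and grips with 20 to 120 N. Pads are 22 mm wide; open, the fingers measure 114 mm over their backs; the gripper's body (76 mm by 85 mm) begins 54 mm behind the grasp point. The pads swing forward as they close: fully open they stand 13 mm farther back than shut.
Start: joints at [1.135, 0.527, 1.433, -0, 1.181, -0.178], TCP at [0.159, 0.604, 0.231] pointing down, gripper open.
Joint ranges: [-3.08, 3.08], [-0.75, 2.2], [0.22, 2.44], [-1.43, 4.57], [0, 2.65], [-2.85, 2.85]. Speed limits (rad/s): [2.79, 2.79, 3.14, 3.14, 3.14, 3.14].

INTERFACE

Orientations are given as a unit quaternion [x, y, z, w].
In Python, from station import manip gives the robot as it stands. The module is installed in compiled form; this text tells all that it offers.
- The arm moves only by the tool apply_moves, never from a script. Its arguments are lists of equal length, an entry for each row: "claw": the gripper's target within -1 to 1 (fully open at 1, half-way at 0, shut at -1); "travel": the shift along the tool's x, y, z scaled (see below), a list of three; "turn": the turn, a rotation vector about the tool's x, y, z scaled (see below), a list of three. In form: {"claw": [claw, ...], "travel": [[dx, dy, dz], ...], "turn": [[rx, ry, rz], ...]}. A call has 1 to 5 rows; each row is the pose to reach, as a shift and turn from the pose commanded when the call began, along the tool's axes at that moment, turning the shorter way round; what a row does not reach only later rows make up. The controller multiplies each number of a shift by 800 mm and each number of a turn by 180 degrees. A row lasts 1/12 s, in which the tool goes at most 41.7 mm and 7.16 degrees, less where a joint would pass 70% of its speed; a pose out of reach is approached as far as the arm can. A call with a number of a shift or a turn outside -1 to 1 is refused whole. A call with a gripper value outside its range is refused whole. The fingers move at their own pace and stop on an object; "newtons" is the grip in N (left out, the last holds). Time passes only in rows, so rows that repeat a pose let the fingers close. It gives the time, the measured TCP pose, the force, the opening and the grip force at its end, in the units of the state.
- manip.sense(): the state, without advancing time (a new reading comes with each control period).
- manip.snapshot(name): name is "scene" or "top" or "wrist"; returns a dict with "pixels" (480x640x3 uint8, red, green, blue), "depth" (480x640 float32, m along the optical axis (not along the pixel's ray), 0 where there is no reading), "intrinsics" (3x3 intrinsics, pixels), "k1" (the pictures are not rectified: a ray, as slopes to the right and down, at radius r is drawn at 1 + k1 r^2 times it, then the intrinsics apply), "R" (3x3) and "t" (3): a world point X has camera coordinates R X + t. Camera axes: x right, y down, z forward; pixel columns grow to the right and rows downward; lengths in m; the calibration is good to about 2 mm. A picture is of the moment at which its call begins.
- manip.sign_off(): hands the job in; it is judged then, once.
The state is a dict: "t": time; "q": joint angles; "qd": joint speeds; "tau": joint torques, N m; "tcp_pos": TCP position; "tool_rot": TCP orientation; "force": force on the tool from outside, world axes, zero at the start; "ft_torque": the same for the moment, N m; "finger_gap": opening from 0.0 (shut) to 1.0 (fully open); "gripper_force": force on a finger pad.
Only numpy, scipy, OpenCV 4.12 (cv2) and the standard library are available. Lean on these libraries where they do the work, as an engineer would, in place of code of your own. Each camera call takes 0.05 s, during which the arm holds its last target. There are 200 camera calls.

TASK

Check the long steel block for square: lay the try square flat on the bench with its blade in the gap between the two steel blocks, press its wooden stock flush against the long block's front face (the long face nearest the robot), and slide it along until the blade lies flush against the end of the long block that faces the gap. Seat it with a gentle, steady push of about 8 N held for a second (a much harder one shifts the block); do not shift either block from where it stands or knock the other things about, and leave the square lying there flush on both faces.

Things in the scene. Friction and masses are not known exactly. Their poses are not given: they have to be found in the camera images.
- square: Try square lying flat, 0.16 to 0.24 kg; slides at 1 to 2 N. Stock: dark wood, x -12..12, y -70..70 mm, 24 high. Steel blade, x 12..92, y 48..70, 10 high, underside level with the stock's. Origin: centre of the stock's underside; x along the blade, y along the stock to the blade end, z up. Stock's inner face: +x. No finger fits between stock and block when flush: push from behind (-x) and on its +y end.
- square_heel (a point): Inside corner of the try square, where blade and stock meet, at the underside: (12, 48, 0) mm in the square's frame.
- square_toe (a point): Point on the stock's inner face 5 mm from its far end, at the underside: (12, -65, 0) mm in the square's frame.
- block: The long steel block, loose on the bench, 2.25 to 2.6 kg, 60 mm (x) by 130 mm (y) by 40 mm high. Origin: centre of the underside; -x is the front face (towards the robot), +y the end that faces the gap and the shorter block. It is held by its friction only and slips when pushed with about 11 to 17 N.
- block_corner (a point): Bottom corner of the long block where its front face meets the end facing the gap: (-30, 65, 0) mm in the block's frame. The square's heel belongs here.
- neighbour: The shorter steel block, loose, 1.3 kg, 60 mm (x) by 70 mm (y) by 40 mm high, origin at the centre of the underside. It stands beside the +y end of the long block, parallel to it, leaving a gap of about 34 mm for the 22 mm blade; its front face lies about 20 mm farther back than the long block's.
- buff: White felt polishing wheel, 90 mm across, 30 mm high, a bystander; origin at the centre of its underside.
- compound_bar: Reddish polishing-compound bar, 110 x 45 x 32 mm, a bystander; origin at the centre of its underside.
- driver: Screwdriver with a red handle, lying to the left (+y) of the square, a bystander.
- tray: White open tray 130 x 100 x 28 mm with a steel ring in it, a bystander.
- pot: Amber glass jar, 56 mm across, 60 mm high, a bystander.
- brush: Brush lying beyond the blocks, a bystander.
Mind the look-alikes: they are no part of the job. Leave any pink look-alike of the block alone. Leave any red look-alike of the square alone.

How it is judged:
On the way:
1. the stock is pressed flush on the long block's front face (within 1.5 mm at heel and toe, with 4 to 11 N between them, held 0.4 s) (x of each of square_heel, square_toe in the frame of block above -0.0315 m and angle between square's own z axis and vertical below 0.05 rad and y of square_heel in the frame of block below 0.085 m and contact force between square and block between 4 and 11 N), for 0.4 s.
At the end, for the whole second after the job is handed in: The square lies flat and still on the bench, heel and toe of its stock within 1.5 mm of the long block's front face and the blade within 1.5 mm of the block's end face, both blocks within 3 mm of where they stood (x of each of square_heel, square_toe in the frame of block above -0.0315 m and y of square_heel in the frame of block between 0.063 and 0.0665 m and angle between square's own z axis and vertical below 0.05 rad and height (world z) of square below 0.004 m and linear speed of each of square, block below 0.01 m/s and distance of each of block_corner, block, neighbour from where it was at the start of the episode below 0.003 m); the robot touches nothing.
It fails at once if the long block is shoved more than 3 mm (distance of any of block, block_corner from where it was at the start of the episode above 0.003 m).
It fails at once if the shorter block is shoved more than 3 mm (distance of neighbour from where it was at the start of the episode above 0.003 m).
It fails at once if a bystander is moved more than 20 mm (distance of any of buff, compound_bar, driver, tray, pot, brush from where it was at the start of the episode above 0.02 m).
It also fails if it takes over 67 s, if anything falls off the work surface, if the arm or the gripper's body presses on something with over 40 N, if the wrist force passes 120 N, or if a joint passes its speed limit or range.

## Working session

There is one attempt and no reset: what is moved stays moved. The work goes in short steps, Python scripts to look and compute and a tool call to move; the robot and the scene stay as the last step left them, time stands still between calls to the robot, and variables do not carry over. Pictures are saved under pics/ and viewed, at most 10 in all, crops included, and the job is handed in when it is done.

Besides the shell and the picture viewer there is one more tool, called after "Call:" in YAML: its name, and indented under it one key for each argument. apply_moves: Moves the arm, as the interface text tells. Shifts and turns lie within -1 to 1; 1 stands for 800 mm of shift or 180 degrees of turn. Its arguments: {"type":"object","properties":{"claw":{"type":"array","items":{"type":"number"}},"travel":{"type":"array","items":{"type":"array","items":{"type":"number"}}},"turn":{"type":"array","items":{"type":"array","items":{"type":"number"}}},"newtons":{"type":"number"}},"required":["claw","travel","turn"]}

```bash
mkdir -p pics
cat > h.py <<'E'
import numpy as np, cv2
from station import manip
def shot(n,f=None):
    s=manip.snapshot(n)
    np.savez('%s.npz'%n,**s)
    if f: cv2.imwrite('pics/'+f,s['pixels'][...,::-1])
    return s
def dist(s):
    return np.array([float(s['k1'])]+[0,0,0])
def world(s,u,v,z=None):
    # z given: intersect plane; else depth
    K=s['intrinsics'];p=cv2.undistortPoints(np.array([[[u,v]]],float),K,np.array([float(s['k1']),0,0,0]))[0,0]
    r=np.array([p[0],p[1],1.]);R=s['R'];c=-R.T@s['t'];d=R.T@r
    if z is None: k=float(s['depth'][int(round(v)),int(round(u))])
    else: k=(z-c[2])/d[2]
    return c+k*d
E
python3 - <<'E'
from h import *
a=shot('top','top.png');b=shot('scene','scene.png')
for s in(a,b): print(s['intrinsics'],s['k1'],-s['R'].T@s['t'])
st=manip.sense();print(st)
E
```

```text
[[459.92109042   0.         320.36532007]
 [  0.         459.92109042 239.71125812]
 [  0.           0.           1.        ]] -0.09547208075065312 [ 0.48114562 -0.01426976  1.0471759 ]
[[604.06743564   0.         322.41495492]
 [  0.         604.06743564 237.8736097 ]
 [  0.           0.           1.        ]] 0.0075263533274279645 [ 0.90935084 -0.51243948  0.99697278]
{'t': 0.1, 'q': array([ 1.13551787e+00,  5.28387378e-01,  1.43377109e+00,  2.32448409e-05,
        1.18144581e+00, -1.78493556e-01]), 'qd': array([-0.00023402, -0.00235998, -0.00210947,  0.00134324,  0.00156213,
        0.00134074]), 'tau': array([-4.75727793e-04, -4.43307817e+01, -1.78586161e+01, -3.11705462e-04,
        3.90026369e-03, -1.23881722e-05]), 'tcp_pos': array([0.15841382, 0.60391495, 0.23042377]), 'tool_rot': array([ 1.28044312e-01,  9.91767938e-01, -9.55571485e-04, -3.14092998e-04]), 'force': array([-0.02606162,  0.06631913,  0.57555392]), 'ft_torque': array([-0.02420981,  0.03595792,  0.008833  ]), 'gripper_force': 0.0, 'finger_gap': 1.0005346416271585}
```

View pics/top.png

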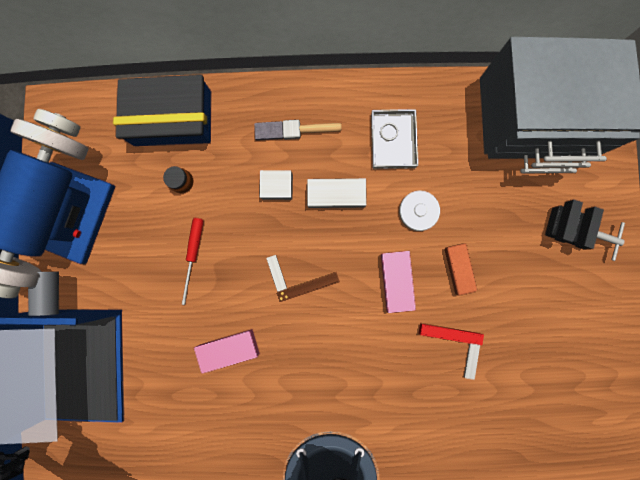

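View pics/scene.png

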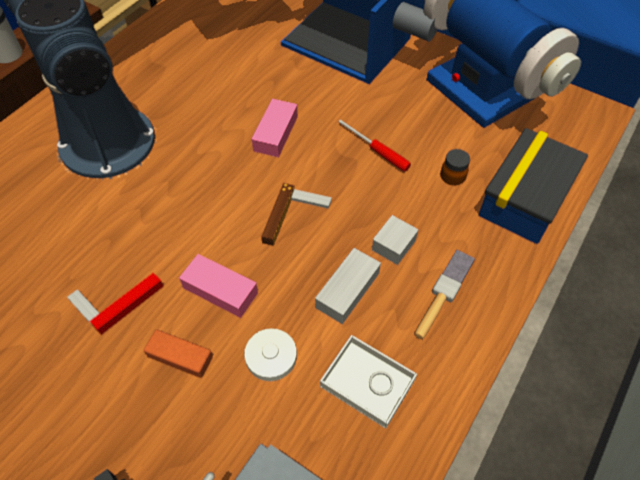

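The top view shows the candidates. For the square: the wood-stock one at (308,288) and a red look-alike at (450,335). For the long block: steel at (336,193), with pink look-alikes at (397,281) and (226,351). The shorter block is at (276,184). I choose the wood square and the steel blocks, and check them in one crop.

Run:
```python
from h import *
s=np.load('top.npz')
c=s['pixels'][165:311,245:385,::-1]
cv2.imwrite('pics/crop.png',cv2.resize(c,None,fx=4,fy=4,interpolation=cv2.INTER_CUBIC))
```

```text
(no output)
```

View pics/crop.png

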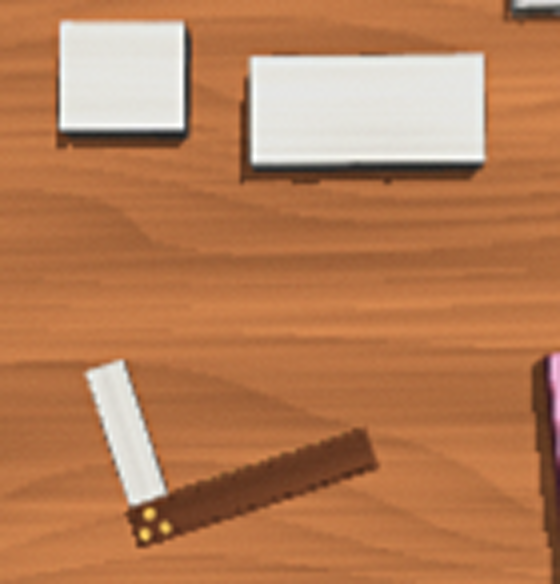

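The crop confirms the choice. Block-top corners are at crop (250,57), (484,54), (485,162), (250,163). Stock corners are at (127,513), (139,547), (378,466), (363,428), and the blade tip at (86,371), (123,360).

```bash
cat >> h.py <<'E'
def fit(model,pts):
    # 2D rigid: pts = R model + t
    m=np.array(model,float);p=np.array(pts)[:,:2]
    mc=m.mean(0);pc=p.mean(0);H=(m-mc).T@(p-pc)
    a=np.arctan2(H[0,1]-H[1,0],H[0,0]+H[1,1]);R=np.array([[np.cos(a),-np.sin(a)],[np.sin(a),np.cos(a)]])
    t=pc-R@mc
    return t,a,(p-(m@R.T+t))*1000
E
python3 - <<'E'
from h import *
s=np.load('top.npz')
f=lambda u,v,z:world(s,245+(u+.5)/4-.5,165+(v+.5)/4-.5,z)
np.set_printoptions(precision=4,suppress=True)
def go(n,m,px):
    t,a,r=fit(m,[f(*p) for p in px]);print(n,t,np.degrees(a),r.tolist())
    return t,a
b=go('block',[[.03,.065],[.03,-.065],[-.03,-.065],[-.03,.065]],[(250,57,.04),(484,54,.04),(485,162,.04),(250,163,.04)])
n=go('nb',[[.03,.035],[.03,-.035],[-.03,-.035],[-.03,.035]],[(60,21,.04),(185,23,.04),(184,130,.04),(58,129,.04)])
q=go('sq',[[.012,.07],[-.012,.07],[-.012,-.07],[.012,-.07],[.092,.07],[.092,.048]],[(127,513,.024),(139,547,.024),(378,466,.024),(363,428,.024),(86,371,.01),(123,360,.01)])
for u,v in [(120,75),(360,110),(250,480)]: print(world(s,245+u/4,165+v/4))
E
```

```text
block [ 0.6456 -0.0259] -0.9099554445986807 [[-0.4406483249083104, -0.31664690987733], [0.12277521555970061, 0.1698171197708348], [-0.044434324044995144, 0.34916888100271215], [0.3623074333934939, -0.20233909089621693]]
nb [0.6676 0.1099] -1.9382932038659264 [[0.6056090910779854, 0.19941895041933333], [-0.1775850768044318, 0.25592548726977027], [-0.2271589808295893, -0.3159908430815511], [-0.20086503344418638, -0.1393535946075386]]
sq [0.4375 0.0424] 17.629749453225703 [[-2.7068489768292125, -0.28750692424116264], [1.2057584440068325, 0.603241525915163], [1.2119786296525548, 0.3851883611057476], [-0.45876481431572635, 0.9710859137334604], [0.8047053203076304, -0.7444751227354829], [-0.0568286028220788, -0.9275337537777012]]
[0.6675 0.1102 0.0379]
[ 0.6438 -0.0227  0.0421]
[0.4413 0.0428 0.0235]
```

```bash
cat >> h.py <<'E'
from scipy.spatial.transform import Rotation as Ro
def plan(x,y,z,yaw):
    """yaw: world angle (deg) of tool y; prints normalized travel/turn from the measured pose"""
    st=manip.sense();R=Ro.from_quat(st['tool_rot']);M=R.as_matrix()
    d=M.T@(np.array([x,y,z])-st['tcp_pos'])
    c,s_=np.cos(np.radians(yaw)),np.sin(np.radians(yaw))
    T=np.array([[s_,c,0],[-c,s_,0],[0,0,-1]]).T.T
    T=np.column_stack([[s_,-c,0],[c,s_,0],[0,0,-1]])
    T2=T if np.linalg.det(T)>0 else np.column_stack([[-s_,c,0],[c,s_,0],[0,0,-1]])
    r=Ro.from_matrix(M.T@T2).as_rotvec()
    print('t',round(st['t'],2),'pos',st['tcp_pos'].round(4),'yaw',np.degrees(np.arctan2(M[1,1],M[0,1])).round(2),'F',st['force'].round(2),'gap',round(st['finger_gap'],3))
    print('travel',(d/.8).round(4).tolist(),'turn',(r/np.pi).round(4).tolist(),'mm',(d*1000).round(1),'rows',np.linalg.norm(d)/.0417)
E
python3 -c "
from h import *
plan(.4375,.0424,.20,17.6)"
```

```text
t 0.1 pos [0.1584 0.6039 0.2304] yaw 75.29 F [-0.03  0.07  0.58] gap 1.001
travel [-0.5157, -0.5902, 0.039] turn [-0.0006, 0.0002, 0.3205] mm [-412.6 -472.2   31.2] rows 15.054791097286849
```

Call:
apply_moves:
  claw: [1, 1, 1, 1, 1]
  travel:
    - [-0.17, -0.195, 0.012]
    - [-0.17, -0.195, 0.012]
    - [-0.17, -0.195, 0.012]
    - [-0.17, -0.195, 0.012]
    - [-0.17, -0.195, 0.012]
  turn:
    - [0, 0, 0]
    - [0, 0, 0]
    - [0, 0, 0]
    - [0, 0, 0]
    - [0, 0, 0]

```text
t: 0.52
tcp_pos: [0.2507, 0.4171, 0.2213]
tool_rot: [0.128, 0.992, -0.0, -0.0]
force: [1.4, -0.1, -0.1]
finger_gap: 0.998
gripper_force: 0.0
```

Call:
apply_moves:
  claw: [1, 1, 1, 1, 1]
  travel:
    - [-0.17, -0.195, 0.012]
    - [-0.17, -0.195, 0.012]
    - [-0.17, -0.195, 0.012]
    - [-0.17, -0.195, 0.012]
    - [-0.17, -0.195, 0.012]
  turn:
    - [0, 0, 0]
    - [0, 0, 0]
    - [0, 0, 0]
    - [0, 0, 0]
    - [0, 0, 0]

```text
t: 0.93
tcp_pos: [0.3428, 0.2317, 0.212]
tool_rot: [0.128, 0.992, -0.0, -0.0]
force: [0.5, -0.3, 0.0]
finger_gap: 1.001
gripper_force: 0.0
```

Call:
apply_moves:
  claw: [1, 1, 1, 1, 1]
  travel:
    - [-0.17, -0.195, 0.012]
    - [-0.17, -0.195, 0.012]
    - [-0.17, -0.195, 0.012]
    - [-0.17, -0.195, 0.012]
    - [-0.17, -0.195, 0.012]
  turn:
    - [0, 0, 0.32]
    - [0, 0, 0.32]
    - [0, 0, 0.32]
    - [0, 0, 0.32]
    - [0, 0, 0.32]

```text
t: 1.35
tcp_pos: [0.4348, 0.0461, 0.2023]
tool_rot: [0.43, 0.903, -0.0, -0.0]
force: [1.1, 0.4, 0.3]
finger_gap: 0.997
gripper_force: 0.0
```

```bash
python3 -c "
from h import *
plan(.4375,.0424,.08,17.6)"
```

```text
t 1.35 pos [0.4348 0.0461 0.2023] yaw 39.09 F [1.13 0.39 0.25] gap 0.997
travel [-0.0057, -0.0003, 0.1529] turn [-0.0, -0.0001, 0.1194] mm [ -4.5  -0.2 122.3] rows 2.93565141504441
```

Call:
apply_moves:
  claw: [1, 1, 1, 1, 1]
  travel:
    - [-0.0057, 0, 0.05]
    - [-0.0057, 0, 0.05]
    - [-0.0057, 0, 0.05]
    - [-0.0057, 0, 0.05]
    - [-0.0057, 0, 0.05]
  turn:
    - [0, 0, 0.119]
    - [0, 0, 0.119]
    - [0, 0, 0.119]
    - [0, 0, 0.119]
    - [0, 0, 0.119]

```text
t: 1.77
tcp_pos: [0.4372, 0.0446, 0.1622]
tool_rot: [0.586, 0.81, -0.0, -0.0]
force: [0.4, 0.8, -0.6]
finger_gap: 1.001
gripper_force: 0.0
```

```bash
python3 -c "
from h import *
plan(.4375,.0424,.003,17.6)
s=shot('wrist','w1.png');print(-s['R'].T@s['t'],s['R'][2])"
```

```text
t 1.77 pos [0.4372 0.0446 0.1622] yaw 18.22 F [ 0.38  0.83 -0.64] gap 1.001
travel [-0.0028, -0.0004, 0.1991] turn [-0.0002, -0.0001, 0.0035] mm [ -2.2  -0.3 159.2] rows 3.819165954934711
[0.41262064 0.11714003 0.30485525] [ 0.0946535  -0.28629592 -0.95345443]
```

View pics/w1.png

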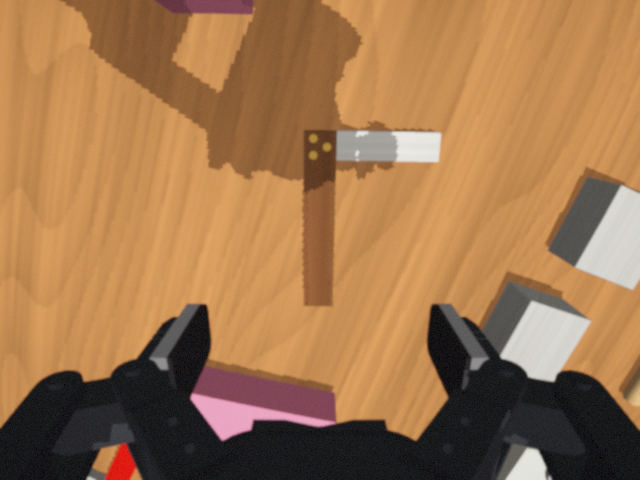

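The wrist view shows the stock (cols 304–334, rows 130–305) centred between the fingers (cols 210 and 429) and aligned with them. Descend and grip.

Call:
apply_moves:
  claw: [1, 1, 1, 1, 1]
  travel:
    - [-0.0028, 0, 0.06]
    - [-0.0028, 0, 0.11]
    - [-0.0028, 0, 0.16]
    - [-0.0028, 0, 0.19]
    - [-0.0028, 0, 0.199]
  turn:
    - [0, 0, 0.0035]
    - [0, 0, 0.0035]
    - [0, 0, 0.0035]
    - [0, 0, 0.0035]
    - [0, 0, 0.0035]

```text
t: 2.23
tcp_pos: [0.4366, 0.043, 0.0005]
tool_rot: [0.591, 0.807, -0.001, -0.002]
force: [-0.1, 0.4, -0.6]
finger_gap: 1.001
gripper_force: 0.0
```

Call:
apply_moves:
  claw: [0, -0.5, -1, -1, -1]
  newtons: 25
  travel:
    - [0, 0, 0]
    - [0, 0, 0]
    - [0, 0, 0]
    - [0, 0, 0]
    - [0, 0, 0]
  turn:
    - [0, 0, 0]
    - [0, 0, 0]
    - [0, 0, 0]
    - [0, 0, 0]
    - [0, 0, 0]

```text
t: 2.65
tcp_pos: [0.4391, 0.0425, 0.0049]
tool_rot: [0.592, 0.806, 0.001, 0.001]
force: [-3.4, -2.7, 5.8]
finger_gap: 0.297
gripper_force: 4.7
```

Call:
apply_moves:
  claw: [-1, -1, -1]
  travel:
    - [0, 0, 0]
    - [0, 0, 0]
    - [0, 0, 0]
  turn:
    - [0, 0, 0]
    - [0, 0, 0]
    - [0, 0, 0]

```text
t: 2.9
tcp_pos: [0.439, 0.0425, 0.0049]
tool_rot: [0.592, 0.806, 0.001, 0.001]
force: [0.2, 0.4, 7.8]
finger_gap: 0.271
gripper_force: 26.1
```

```bash
python3 -c "
from h import *
plan(.54,-.0026,.006,-1.1)"
```

```text
t 2.9 pos [0.439  0.0425 0.0049] yaw 17.46 F [0.16 0.41 7.81] gap 0.271
travel [-0.0916, 0.1035, -0.0009] turn [0.001, 0.0003, 0.1031] mm [-73.3  82.8  -0.7] rows 2.652667500856213
```

Call:
apply_moves:
  claw: [-1, -1, -1, -1, -1]
  travel:
    - [0, 0, -0.003]
    - [-0.02, 0.022, -0.004]
    - [-0.045, 0.05, -0.004]
    - [-0.07, 0.078, -0.004]
    - [-0.0916, 0.1035, -0.004]
  turn:
    - [0, 0, 0]
    - [0, 0, 0.025]
    - [0, 0, 0.055]
    - [0, 0, 0.08]
    - [0, 0, 0.103]

```text
t: 3.32
tcp_pos: [0.5408, -0.0034, 0.0074]
tool_rot: [0.715, 0.699, 0.001, 0.001]
force: [0.1, 0.0, -2.0]
finger_gap: 0.278
gripper_force: 24.9
```

Call:
apply_moves:
  claw: [-1, -1]
  travel:
    - [0, 0, 0]
    - [0, 0, 0]
  turn:
    - [0, 0, 0]
    - [0, 0, 0]

```text
t: 3.48
tcp_pos: [0.5406, -0.0034, 0.0071]
tool_rot: [0.714, 0.7, 0.001, 0.001]
force: [-0.7, 0.9, -2.5]
finger_gap: 0.275
gripper_force: 25.1
```

```bash
python3 -c "
from h import *
plan(.579,-.0026,.007,-1.1)
s=shot('wrist','w2.png');t=shot('top')
c=t['pixels'][165:300,245:385,::-1];cv2.imwrite('pics/top2.png',cv2.resize(c,None,fx=4,fy=4,interpolation=cv2.INTER_CUBIC))"
```

```text
t 3.48 pos [ 0.5406 -0.0034  0.0071] yaw -1.13 F [-0.66  0.87 -2.53] gap 0.275
travel [0.0019, 0.0479, 0.0002] turn [0.0008, 0.0002, -0.0002] mm [ 1.5 38.3  0.2] rows 0.9199867442071008
```

View pics/w2.png

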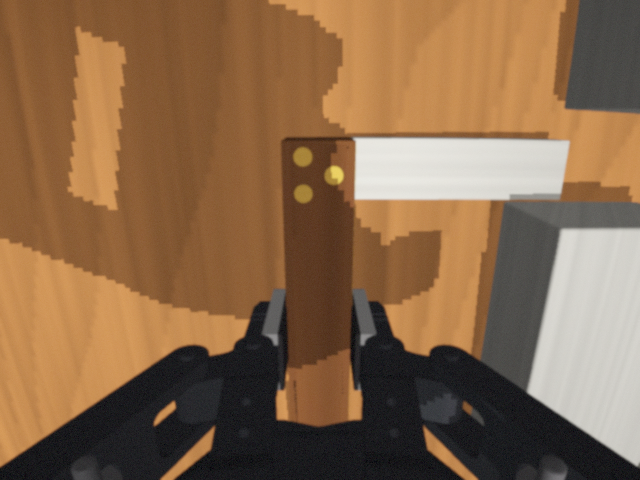

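The wrist view shows the blade (rows 140–200, tip col 567) about to enter the gap. The block's corner is at about (560,228) top and (505,202) bottom. The neighbour's bottom corner is at about (566,107).

```bash
python3 -c "
from h import *
s=np.load('wrist.npz')
for n,u,v,z in [('blade in heel',356,199.5,.012),('blade in tip',563,200,.012),('blade out tip',567,140,.012),('stock top heel',355,139,.026),('stock top hi-x far',350,290,.026),('blk corner top',560,228,.04),('blk front top far',527,388,.04),('blk corner bot',505,202,0),('blk end top far',640,228,.04),('blk front bot far',482,360,0),('nb bot',566,107,0),('nb bot2',638,111,0)]: print(n,world(s,u,v,z).round(4))
"
```

```text
blade in heel [0.555  0.0432 0.012 ]
blade in tip [0.6347 0.0419 0.012 ]
blade out tip [0.6326 0.0644 0.012 ]
stock top heel [0.5531 0.066  0.026 ]
stock top hi-x far [0.5517 0.0132 0.026 ]
blk corner top [0.6162 0.0393 0.04  ]
blk front top far [ 0.6155 -0.0213  0.04  ]
blk corner bot [0.6177 0.0386 0.    ]
blk end top far [0.6441 0.0388 0.04  ]
blk front bot far [ 0.6171 -0.0379  0.    ]
nb bot [0.6382 0.0762 0.    ]
nb bot2 [0.6697 0.0754 0.    ]
```

Call:
apply_moves:
  claw: [-1, -1, -1, -1, -1]
  travel:
    - [0.004, 0.01, 0]
    - [0.004, 0.025, 0]
    - [0.004, 0.04, 0]
    - [0.004, 0.0475, 0]
    - [0.004, 0.0475, 0.0022]
  turn:
    - [0, 0, 0]
    - [0, 0, 0]
    - [0, 0, 0]
    - [0, 0, 0]
    - [0, 0, 0]

```text
t: 4.0
tcp_pos: [0.5788, 0.0002, 0.0051]
tool_rot: [0.714, 0.701, 0.001, 0.001]
force: [-0.7, -0.1, -0.7]
finger_gap: 0.281
gripper_force: 25.1
```

Call:
apply_moves:
  claw: [-0.45, -0.2, -0.2, -0.2, -0.2]
  travel:
    - [0, 0, 0]
    - [0, 0, 0]
    - [0, 0, 0]
    - [0, 0, 0]
    - [0, 0, 0]
  turn:
    - [0, 0, 0]
    - [0, 0, 0]
    - [0, 0, 0]
    - [0, 0, 0]
    - [0, 0, 0]

```text
t: 4.42
tcp_pos: [0.5763, -0.0, 0.0047]
tool_rot: [0.714, 0.7, -0.0, -0.0]
force: [-0.1, 0.2, -0.2]
finger_gap: 0.398
gripper_force: 0.0
```

Call:
apply_moves:
  claw: [-0.2, -0.2, -0.2, -0.2, -0.2]
  travel:
    - [0, 0, -0.02]
    - [0, 0, -0.05]
    - [0, 0, -0.1]
    - [0, 0, -0.13]
    - [0, 0, -0.13]
  turn:
    - [0, 0, 0]
    - [0, 0, 0]
    - [0, 0, 0]
    - [0, 0, 0]
    - [0, 0, 0]

```text
t: 4.83
tcp_pos: [0.5803, -0.0007, 0.1139]
tool_rot: [0.714, 0.7, 0.003, 0.004]
force: [-0.4, -0.3, -0.4]
finger_gap: 0.4
gripper_force: 0.0
```

```bash
python3 -c "
from h import *
plan(.52,-.0026,.1,88.9)
s=shot('wrist','w3.png')"
```

```text
t 4.83 pos [ 0.5803 -0.0007  0.1139] yaw -1.11 F [-0.36 -0.26 -0.41] gap 0.4
travel [-0.0039, -0.0755, 0.0166] turn [0.0021, 0.0029, -0.5001] mm [ -3.1 -60.4  13.3] rows 1.485038701462464
```

View pics/w3.png

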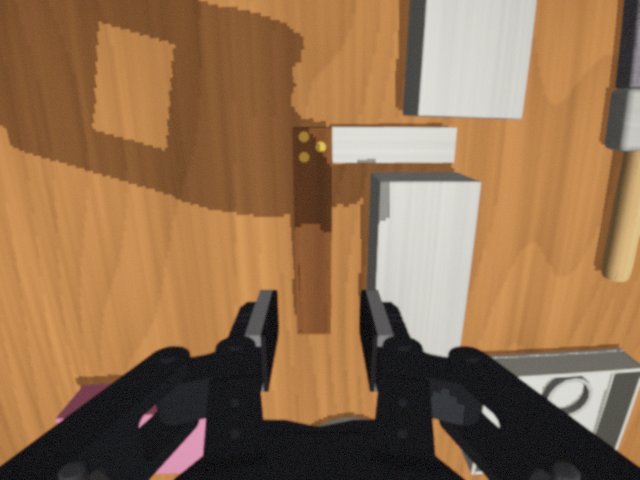

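The blade now lies in the gap (rows 125–163), clear of both blocks and parallel to them. Next I shut the fingers, go behind the stock and push.

Call:
apply_moves:
  claw: [-1, -1, -1, -1, -1]
  travel:
    - [-0.009, -0.035, 0]
    - [-0.009, -0.07, 0]
    - [-0.009, -0.07, 0.04]
    - [-0.009, -0.07, 0.09]
    - [-0.009, -0.07, 0.09]
  turn:
    - [0, 0, 0]
    - [0, 0, 0]
    - [0, 0, 0]
    - [0, 0, 0]
    - [0, 0, 0]

```text
t: 5.3
tcp_pos: [0.514, -0.005, 0.0285]
tool_rot: [0.714, 0.7, -0.005, -0.008]
force: [-1.5, -0.2, -1.1]
finger_gap: 0.001
gripper_force: 0.0
```

```bash
python3 -c "
from h import *
plan(.54,-.0080,.008,-1.1)"
```

```text
t 5.3 pos [ 0.514  -0.005   0.0285] yaw -1.15 F [-1.47 -0.24 -1.08] gap 0.001
travel [-0.0032, 0.0331, 0.025] turn [-0.0059, -0.0012, -0.0003] mm [-2.5 26.4 20. ] rows 0.7972158008764798
```

Call:
apply_moves:
  claw: [-1, -1, -1, -1]
  travel:
    - [0, 0, 0]
    - [0, 0, 0.015]
    - [0, 0, 0.03]
    - [0, 0, 0.03]
  turn:
    - [0, 0, 0]
    - [0, 0, 0]
    - [0, 0, 0]
    - [0, 0, 0]

```text
t: 5.63
tcp_pos: [0.5214, -0.0063, 0.0136]
tool_rot: [0.714, 0.7, 0.0, 0.0]
force: [-0.2, 0.2, -0.3]
finger_gap: 0.001
gripper_force: 0.0
```

Call:
apply_moves:
  claw: [-1, -1, -1]
  travel:
    - [0, 0, 0]
    - [0, 0, 0]
    - [0, 0, 0]
  turn:
    - [0, 0, 0]
    - [0, 0, 0]
    - [0, 0, 0]

```text
t: 5.88
tcp_pos: [0.522, -0.0064, 0.0145]
tool_rot: [0.714, 0.7, 0.001, 0.001]
force: [-0.3, 0.6, 0.3]
finger_gap: -0.001
gripper_force: 0.0
```

```bash
python3 -c "
from h import *
plan(.54,-.0080,.008,-1.1)"
```

```text
t 5.88 pos [ 0.522  -0.0064  0.0145] yaw -1.1 F [-0.33  0.6   0.35] gap -0.001
travel [-0.0016, 0.0225, 0.0082] turn [0.001, 0.0002, -0.0] mm [-1.3 18.   6.5] rows 0.46031018431867443
```

Call:
apply_moves:
  claw: [-1, -1, -1, -1, -1]
  travel:
    - [-0.001, 0.01, 0.006]
    - [-0.001, 0.02, 0.007]
    - [-0.001, 0.028, 0.007]
    - [-0.001, 0.034, 0.007]
    - [-0.001, 0.038, 0.007]
  turn:
    - [0, 0, 0]
    - [0, 0, 0]
    - [0, 0, 0]
    - [0, 0, 0]
    - [0, 0, 0]

```text
t: 6.3
tcp_pos: [0.5523, -0.0077, 0.0072]
tool_rot: [0.714, 0.7, 0.0, 0.0]
force: [-2.6, -0.6, 0.7]
finger_gap: -0.001
gripper_force: 1.1
```

Call:
apply_moves:
  claw: [-1, -1, -1, -1, -1]
  travel:
    - [0, 0.004, 0]
    - [0, 0.008, 0]
    - [0, 0.012, 0]
    - [0, 0.016, 0]
    - [0, 0.018, 0]
  turn:
    - [0, 0, 0]
    - [0, 0, 0]
    - [0, 0, 0]
    - [0, 0, 0]
    - [0, 0, 0]

```text
t: 6.72
tcp_pos: [0.5664, -0.0079, 0.0071]
tool_rot: [0.714, 0.7, 0.0, 0.0]
force: [-2.3, -1.2, -0.6]
finger_gap: -0.002
gripper_force: 0.5
```

Call:
apply_moves:
  claw: [-1, -1, -1]
  travel:
    - [0, 0, 0]
    - [0, 0, 0]
    - [0, 0, 0]
  turn:
    - [0, 0, 0]
    - [0, 0, 0]
    - [0, 0, 0]

```text
t: 6.97
tcp_pos: [0.5662, -0.0079, 0.0073]
tool_rot: [0.714, 0.7, 0.0, 0.0]
force: [-0.8, 1.0, 0.5]
finger_gap: -0.001
gripper_force: 0.0
```

```bash
python3 -c "
from h import *
plan(.575,-.0080,.009,-1.1)"
```

```text
t 6.97 pos [ 0.5662 -0.0079  0.0073] yaw -1.12 F [-0.81  1.01  0.45] gap -0.001
travel [0.0001, 0.0109, -0.0022] turn [0.0004, 0.0, -0.0001] mm [ 0.1  8.8 -1.7] rows 0.21398096463344163
```

Call:
apply_moves:
  claw: [-1, -1, -1, -1, -1]
  travel:
    - [0, 0.003, 0]
    - [0, 0.006, 0]
    - [0, 0.009, 0]
    - [0, 0.01, 0]
    - [0, 0.01, 0]
  turn:
    - [0, 0, 0]
    - [0, 0, 0]
    - [0, 0, 0]
    - [0, 0, 0]
    - [0, 0, 0]

```text
t: 7.38
tcp_pos: [0.5741, -0.0081, 0.0071]
tool_rot: [0.714, 0.7, 0.0, 0.0]
force: [-1.0, -0.9, 1.1]
finger_gap: -0.001
gripper_force: 1.1
```

```bash
python3 -c "
from h import *
plan(.575,-.0080,.009,-1.1)
s=shot('wrist');c=s['pixels'][60:360,240:640,::-1];cv2.imwrite('pics/w4.png',cv2.resize(c,None,fx=2,fy=2))"
```

```text
t 7.38 pos [ 0.5741 -0.0081  0.0071] yaw -1.12 F [-1.01 -0.89  1.07] gap -0.001
travel [0.0002, 0.0012, -0.0023] turn [0.0002, 0.0, -0.0001] mm [ 0.1  0.9 -1.9] rows 0.0499359794926735
```

View pics/w4.png

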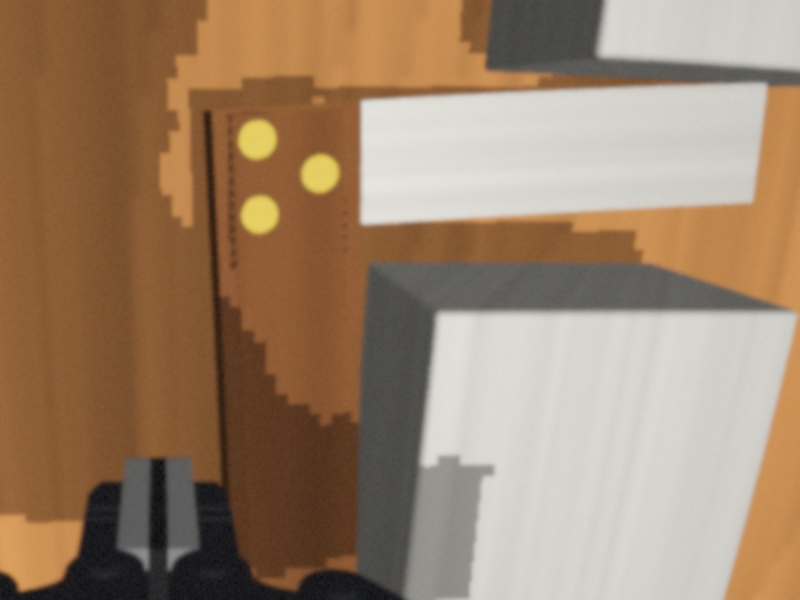

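The square has turned a few degrees CCW: the blade edge rises from crop (361,224) to (752,203), and the blade tip at (766,83) is near the neighbour.

```bash
python3 -c "
from h import *
s=np.load('wrist.npz')
for n,u,v,z in [('blade in heel',361,224,.01),('blade in tip',752,203,.01),('blade out tip',766,83,.01),('blade out heel',361,99,.01),('stock top in',361,99,.024),('stock back top',210,110,.024),('blk corner bot',368,265,0),('blk corner top',437,310,.04),('nb bot',487,70,0),('blk front top far',406,595,.04),('blk front bot far',358,585,0)]: print(n,world(s,240+u/2,60+v/2,z).round(4))
"
```

```text
blade in heel [0.6124 0.048  0.01  ]
blade in tip [0.6888 0.0516 0.01  ]
blade out tip [0.6876 0.0737 0.01  ]
blade out heel [0.6113 0.0703 0.01  ]
stock top in [0.6076 0.0701 0.024 ]
stock back top [0.5835 0.0686 0.024 ]
blk corner bot [0.617  0.0383 0.    ]
blk corner top [0.6167 0.0393 0.04  ]
nb bot [0.6379 0.0756 0.    ]
blk front top far [ 0.6164 -0.0113  0.04  ]
blk front bot far [ 0.6198 -0.0371  0.    ]
```

Call:
apply_moves:
  claw: [-1, -1, -1, -1, -1]
  travel:
    - [0, -0.008, 0]
    - [0.015, -0.01, 0]
    - [0.03, -0.01, 0]
    - [0.045, -0.01, 0]
    - [0.045, -0.006, 0]
  turn:
    - [0, 0, 0]
    - [0, 0, 0]
    - [0, 0, 0]
    - [0, 0, 0]
    - [0, 0, 0]

```text
t: 7.85
tcp_pos: [0.5687, 0.0312, 0.0071]
tool_rot: [0.713, 0.701, -0.0, -0.001]
force: [0.0, -0.2, 0.2]
finger_gap: 0.003
gripper_force: 0.0
```

Call:
apply_moves:
  claw: [-1, -1, -1, -1, -1]
  travel:
    - [0, 0.002, 0]
    - [0, 0.004, 0]
    - [0, 0.006, 0]
    - [0, 0.007, 0]
    - [0, 0.008, 0]
  turn:
    - [0, 0, 0]
    - [0, 0, 0]
    - [0, 0, 0]
    - [0, 0, 0]
    - [0, 0, 0]

```text
t: 8.27
tcp_pos: [0.5756, 0.0277, 0.007]
tool_rot: [0.714, 0.7, -0.0, -0.0]
force: [-1.7, 1.0, 0.8]
finger_gap: 0.003
gripper_force: 0.8
```

```bash
python3 -c "
from h import *
plan(.578,.028,.009,-1.1)"
```

```text
t 8.27 pos [0.5756 0.0277 0.007 ] yaw -1.14 F [-1.68  1.03  0.77] gap 0.003
travel [0.0004, 0.0029, -0.0025] turn [-0.0003, -0.0001, -0.0002] mm [ 0.3  2.4 -2. ] rows 0.07388899287795457
```

Call:
apply_moves:
  claw: [-1, -1, -1, -1, -1]
  travel:
    - [0, 0.0006, 0]
    - [0, 0.0012, 0]
    - [0, 0.0018, 0]
    - [0, 0.0024, 0]
    - [0, 0.0024, 0]
  turn:
    - [0, 0, 0]
    - [0, 0, 0]
    - [0, 0, 0]
    - [0, 0, 0]
    - [0, 0, 0]

```text
t: 8.68
tcp_pos: [0.5783, 0.0276, 0.0071]
tool_rot: [0.714, 0.7, 0.0, 0.0]
force: [-0.9, 0.1, -0.2]
finger_gap: -0.001
gripper_force: 0.3
```

Call:
apply_moves:
  claw: [-1, -1, -1, -1, -1]
  travel:
    - [0, 0.0003, 0]
    - [0, 0.0006, 0]
    - [0, 0.0009, 0]
    - [0, 0.0012, 0]
    - [0, 0.0012, 0]
  turn:
    - [0, 0, 0]
    - [0, 0, 0]
    - [0, 0, 0]
    - [0, 0, 0]
    - [0, 0, 0]

```text
t: 9.1
tcp_pos: [0.579, 0.0278, 0.0071]
tool_rot: [0.714, 0.7, 0.0, 0.0]
force: [-0.9, -0.1, -1.1]
finger_gap: 0.002
gripper_force: 0.3
```

```bash
python3 -c "
from h import *
plan(.578,.028,.009,-1.1)
s=shot('wrist');c=s['pixels'][60:360,240:640,::-1];cv2.imwrite('pics/w5.png',cv2.resize(c,None,fx=2,fy=2))"
```

```text
t 9.1 pos [0.579  0.0278 0.0071] yaw -1.11 F [-0.93 -0.11 -1.05] gap 0.002
travel [0.0002, -0.0012, -0.0023] turn [0.0, 0.0, -0.0001] mm [ 0.1 -1.  -1.9] rows 0.050136397570646994
```

View pics/w5.png

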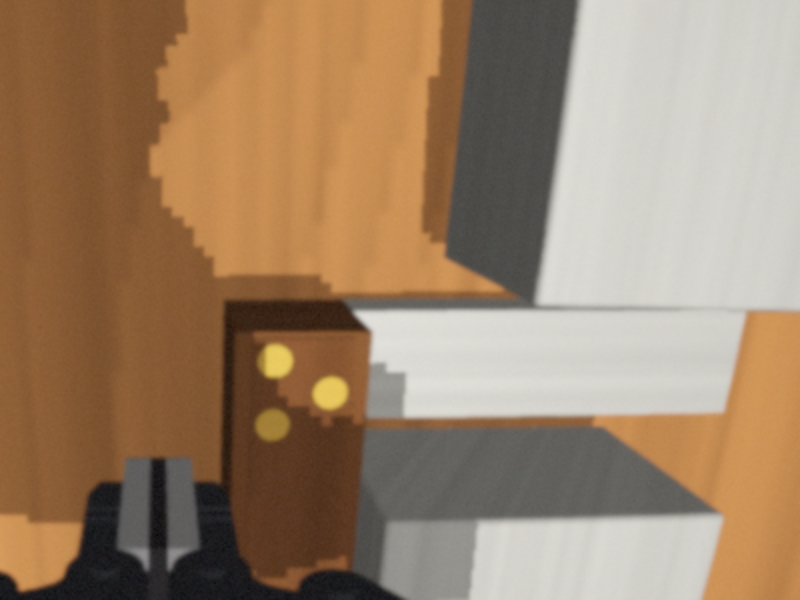

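Nearly parallel now: the blade's inner edge runs from (368,418) to (725,411), and the block end's bottom edge is at row ~430.

```bash
python3 -c "
from h import *
s=np.load('wrist.npz')
for n,u,v,z in [('blade in heel',368,418,.01),('blade in tip',725,411,.01),('blade out tip',746,312,.01),('blade out heel',371,311,.01),('stock in end top',371,332,.024),('stock back end top',234,332,.024),('blk corner bot',360,430,0),('blk corner top',387,520,.04),('blk end top far',720,515,.04)]: print(n,world(s,240+u/2,60+v/2,z).round(4))
"
```

```text
blade in heel [0.6211 0.0452 0.01  ]
blade in tip [0.697  0.0447 0.01  ]
blade out tip [0.6969 0.066  0.01  ]
blade out heel [0.6202 0.0673 0.01  ]
stock in end top [0.6164 0.0673 0.024 ]
stock back end top [0.5925 0.0677 0.024 ]
blk corner bot [0.6225 0.0382 0.    ]
blk corner top [0.6167 0.0395 0.04  ]
blk end top far [0.6754 0.0381 0.04  ]
```

Call:
apply_moves:
  claw: [-1, -1, -1, -1, -1]
  travel:
    - [0, -0.02, 0]
    - [0.035, -0.022, 0]
    - [0.077, -0.022, 0]
    - [0.077, 0.005, 0]
    - [0.077, 0.034, 0]
  turn:
    - [0, 0, 0]
    - [0, 0, 0]
    - [0, 0, 0]
    - [0, 0, 0]
    - [0, 0, 0]

```text
t: 9.57
tcp_pos: [0.6062, 0.0913, 0.0072]
tool_rot: [0.713, 0.701, -0.001, -0.001]
force: [0.8, 0.1, 0.7]
finger_gap: -0.003
gripper_force: 0.0
```

Call:
apply_moves:
  claw: [-1, -1, -1]
  travel:
    - [0, 0, 0]
    - [0, 0, 0]
    - [0, 0, 0]
  turn:
    - [0, 0, 0]
    - [0, 0, 0]
    - [0, 0, 0]

```text
t: 9.82
tcp_pos: [0.6066, 0.0889, 0.007]
tool_rot: [0.714, 0.7, -0.0, -0.0]
force: [0.1, 0.6, -0.3]
finger_gap: 0.003
gripper_force: 0.0
```

```bash
python3 -c "
from h import *
plan(.605,.0785,.009,-1.1)"
```

```text
t 9.82 pos [0.6066 0.0889 0.007 ] yaw -1.12 F [ 0.15  0.56 -0.26] gap 0.003
travel [-0.013, -0.0017, -0.0025] turn [-0.0003, -0.0, -0.0001] mm [-10.4  -1.4  -2. ] rows 0.2569197103140002
```

Call:
apply_moves:
  claw: [-1, -1, -1, -1, -1]
  travel:
    - [-0.004, 0, 0]
    - [-0.008, 0, 0]
    - [-0.011, 0, 0]
    - [-0.014, 0, 0]
    - [-0.0165, 0, 0]
  turn:
    - [0, 0, 0]
    - [0, 0, 0]
    - [0, 0, 0]
    - [0, 0, 0]
    - [0, 0, 0]

```text
t: 10.23
tcp_pos: [0.6063, 0.0756, 0.0071]
tool_rot: [0.714, 0.7, -0.0, -0.001]
force: [-0.3, 3.2, 0.5]
finger_gap: 0.001
gripper_force: 1.0
```

Call:
apply_moves:
  claw: [-1, -1, -1, -1]
  travel:
    - [-0.0006, 0, 0]
    - [-0.0012, 0, 0]
    - [-0.0018, 0, 0]
    - [-0.0018, 0, 0]
  turn:
    - [0, 0, 0]
    - [0, 0, 0]
    - [0, 0, 0]
    - [0, 0, 0]

```text
t: 10.57
tcp_pos: [0.6063, 0.0746, 0.0071]
tool_rot: [0.714, 0.7, -0.0, -0.001]
force: [-2.1, 2.2, 0.9]
finger_gap: 0.001
gripper_force: 1.3
```

```bash
python3 -c "
from h import *
plan(.605,.0735,.009,-1.1)
s=shot('wrist');c=s['pixels'][100:400,240:640,::-1];cv2.imwrite('pics/w6.png',cv2.resize(c,None,fx=2,fy=2))"
```

```text
t 10.57 pos [0.6063 0.0746 0.0071] yaw -1.11 F [-2.07  2.18  0.87] gap 0.001
travel [-0.0014, -0.0016, -0.0024] turn [-0.0004, -0.0001, -0.0001] mm [-1.1 -1.3 -1.9] rows 0.06240149294915465
```

View pics/w6.png

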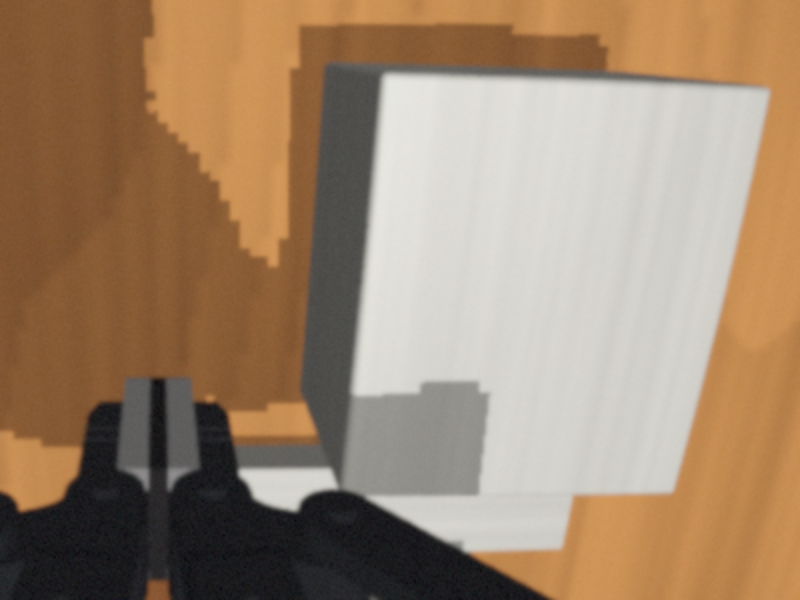

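The view shows the finger on the stock's +y end, with the blade's far end at (565,540) free of the neighbour. The flush faces are hidden, so I go on in small steps by force.

Call:
apply_moves:
  claw: [-1, -1, -1, -1]
  travel:
    - [-0.0005, 0, 0]
    - [-0.001, 0, 0]
    - [-0.0012, 0, 0]
    - [-0.0012, 0, 0]
  turn:
    - [0, 0, 0]
    - [0, 0, 0]
    - [0, 0, 0]
    - [0, 0, 0]

```text
t: 10.95
tcp_pos: [0.6064, 0.0736, 0.0071]
tool_rot: [0.714, 0.7, -0.0, -0.001]
force: [-2.4, 4.0, 2.0]
finger_gap: -0.0
gripper_force: 2.1
```

Call:
apply_moves:
  claw: [-1, -1, -1, -1]
  travel:
    - [-0.0003, 0, 0]
    - [-0.0006, 0, 0]
    - [-0.0006, 0, 0]
    - [-0.0006, 0, 0]
  turn:
    - [0, 0, 0]
    - [0, 0, 0]
    - [0, 0, 0]
    - [0, 0, 0]

```text
t: 11.28
tcp_pos: [0.6064, 0.0733, 0.0071]
tool_rot: [0.714, 0.7, -0.0, -0.001]
force: [-2.7, 3.9, 1.4]
finger_gap: 0.005
gripper_force: 2.3
```

Call:
apply_moves:
  claw: [-1, -1, -1, -1]
  travel:
    - [-0.0003, 0, 0]
    - [-0.0006, 0, 0]
    - [-0.0006, 0, 0]
    - [-0.0006, 0, 0]
  turn:
    - [0, 0, 0]
    - [0, 0, 0]
    - [0, 0, 0]
    - [0, 0, 0]

```text
t: 11.62
tcp_pos: [0.6063, 0.0731, 0.0071]
tool_rot: [0.714, 0.7, -0.0, -0.001]
force: [-3.8, 5.6, 1.6]
finger_gap: 0.0
gripper_force: 2.8
```

Call:
apply_moves:
  claw: [-1, -1, -1, -1]
  travel:
    - [-0.0003, 0, 0]
    - [-0.0006, 0, 0]
    - [-0.0006, 0, 0]
    - [-0.0006, 0, 0]
  turn:
    - [0, 0, 0]
    - [0, 0, 0]
    - [0, 0, 0]
    - [0, 0, 0]

```text
t: 11.95
tcp_pos: [0.6063, 0.073, 0.0071]
tool_rot: [0.714, 0.7, 0.0, -0.001]
force: [-1.9, 7.0, 1.2]
finger_gap: 0.001
gripper_force: 3.5
```

```bash
python3 -c "
from h import *
plan(.605,.0735,.009,-1.1)"
```

```text
t 11.95 pos [0.6063 0.073  0.0071] yaw -1.14 F [-1.93  7.02  1.17] gap 0.001
travel [0.0006, -0.0016, -0.0024] turn [-0.0004, -0.0005, -0.0002] mm [ 0.4 -1.3 -1.9] rows 0.05658411296678051
```

Call:
apply_moves:
  claw: [-1, -1, -1, -1, -1]
  travel:
    - [0.015, 0, 0]
    - [0.018, -0.03, 0]
    - [0.018, -0.06, 0]
    - [-0.03, -0.06, 0]
    - [-0.08, -0.06, 0]
  turn:
    - [0, 0, 0]
    - [0, 0, 0]
    - [0, 0, 0]
    - [0, 0, 0]
    - [0, 0, 0]

```text
t: 12.37
tcp_pos: [0.5575, 0.0102, 0.0073]
tool_rot: [0.712, 0.703, 0.0, 0.001]
force: [0.7, -0.8, 0.0]
finger_gap: -0.0
gripper_force: 0.0
```

Call:
apply_moves:
  claw: [-1, -1, -1]
  travel:
    - [0, 0, 0]
    - [0, 0, 0]
    - [0, 0, 0]
  turn:
    - [0, 0, 0]
    - [0, 0, 0]
    - [0, 0, 0]

```text
t: 12.62
tcp_pos: [0.5588, 0.0083, 0.0073]
tool_rot: [0.714, 0.7, 0.0, 0.001]
force: [-0.8, -0.0, 0.8]
finger_gap: -0.0
gripper_force: 0.0
```

```bash
python3 -c "
from h import *
plan(.577,.008,.007,-1.1)
s=shot('wrist','w7.png');c=s['pixels'][60:360,240:640,::-1];cv2.imwrite('pics/w7.png',cv2.resize(c,None,fx=2,fy=2))"
```

```text
t 12.62 pos [0.5588 0.0083 0.0073] yaw -1.16 F [-0.77 -0.05  0.8 ] gap -0.0
travel [0.0, 0.0227, 0.0005] turn [0.0006, 0.0002, -0.0003] mm [ 0.  18.2  0.4] rows 0.4355959198176393
```

View pics/w7.png

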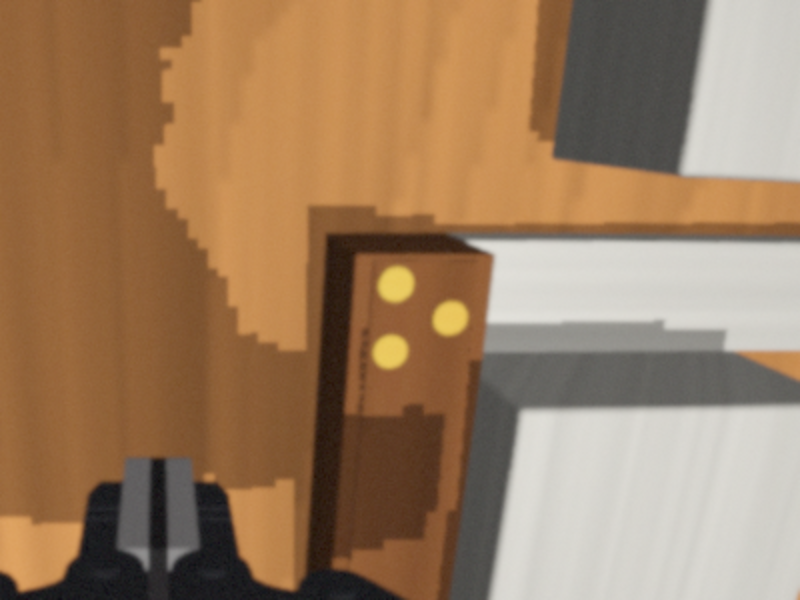

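The blade lies against the block end (rows ~352) and the stock along the front face, so it looks flush on both. Now the seating push from behind.

Call:
apply_moves:
  claw: [-1, -1, -1, -1, -1]
  travel:
    - [0, 0.007, 0]
    - [0, 0.014, 0]
    - [0, 0.018, 0]
    - [0, 0.021, 0]
    - [0, 0.0225, 0]
  turn:
    - [0, 0, 0]
    - [0, 0, 0]
    - [0, 0, 0]
    - [0, 0, 0]
    - [0, 0, 0]

```text
t: 13.08
tcp_pos: [0.5765, 0.0089, 0.0072]
tool_rot: [0.714, 0.701, 0.0, 0.0]
force: [-0.6, 0.9, -0.8]
finger_gap: -0.004
gripper_force: 0.0
```

Call:
apply_moves:
  claw: [-1, -1, -1, -1, -1]
  travel:
    - [0, 0.0008, 0]
    - [0, 0.0016, 0]
    - [0, 0.0024, 0]
    - [0, 0.0024, 0]
    - [0, 0.0024, 0]
  turn:
    - [0, 0, 0]
    - [0, 0, 0]
    - [0, 0, 0]
    - [0, 0, 0]
    - [0, 0, 0]

```text
t: 13.5
tcp_pos: [0.5775, 0.0084, 0.0072]
tool_rot: [0.714, 0.7, -0.0, -0.0]
force: [-0.7, 0.2, -0.5]
finger_gap: 0.004
gripper_force: 0.0
```

Call:
apply_moves:
  claw: [-1, -1, -1, -1]
  travel:
    - [0, 0.0006, 0]
    - [0, 0.0006, 0]
    - [0, 0.0006, 0]
    - [0, 0.0006, 0]
  turn:
    - [0, 0, 0]
    - [0, 0, 0]
    - [0, 0, 0]
    - [0, 0, 0]

```text
t: 13.83
tcp_pos: [0.5781, 0.0084, 0.0072]
tool_rot: [0.714, 0.7, -0.0, 0.0]
force: [0.8, -0.4, 0.1]
finger_gap: -0.003
gripper_force: 0.0
```

Call:
apply_moves:
  claw: [-1, -1, -1, -1]
  travel:
    - [0, 0.0006, 0]
    - [0, 0.0012, 0]
    - [0, 0.0012, 0]
    - [0, 0.0012, 0]
  turn:
    - [0, 0, 0]
    - [0, 0, 0]
    - [0, 0, 0]
    - [0, 0, 0]

```text
t: 14.17
tcp_pos: [0.5789, 0.0084, 0.0071]
tool_rot: [0.714, 0.7, -0.0, -0.0]
force: [-1.0, -0.4, 0.2]
finger_gap: 0.003
gripper_force: 0.2
```

Call:
apply_moves:
  claw: [-1, -1, -1, -1]
  travel:
    - [0, 0.0006, 0]
    - [0, 0.0012, 0]
    - [0, 0.0012, 0]
    - [0, 0.0012, 0]
  turn:
    - [0, 0, 0]
    - [0, 0, 0]
    - [0, 0, 0]
    - [0, 0, 0]

```text
t: 14.5
tcp_pos: [0.579, 0.0085, 0.0071]
tool_rot: [0.714, 0.7, -0.001, -0.001]
force: [-3.5, 0.0, 2.9]
finger_gap: 0.0
gripper_force: 1.7
```

Call:
apply_moves:
  claw: [-1, -1, -1, -1]
  travel:
    - [0, 0.0004, 0]
    - [0, 0.0008, 0]
    - [0, 0.0008, 0]
    - [0, 0.0008, 0]
  turn:
    - [0, 0, 0]
    - [0, 0, 0]
    - [0, 0, 0]
    - [0, 0, 0]

```text
t: 14.83
tcp_pos: [0.579, 0.0085, 0.0071]
tool_rot: [0.714, 0.7, -0.001, -0.001]
force: [-6.2, -1.8, 5.3]
finger_gap: -0.003
gripper_force: 2.7
```

Call:
apply_moves:
  claw: [-1, -1, -1, -1]
  travel:
    - [0, 0.0004, 0]
    - [0, 0.0004, 0]
    - [0, 0.0004, 0]
    - [0, 0.0004, 0]
  turn:
    - [0, 0, 0]
    - [0, 0, 0]
    - [0, 0, 0]
    - [0, 0, 0]

```text
t: 15.17
tcp_pos: [0.579, 0.0085, 0.0071]
tool_rot: [0.714, 0.7, -0.001, -0.002]
force: [-6.0, -1.7, 3.6]
finger_gap: -0.002
gripper_force: 3.0
```

Call:
apply_moves:
  claw: [-1, -1, -1, -1, -1]
  travel:
    - [0, 0.0003, 0]
    - [0, 0.0006, 0]
    - [0, 0.0006, 0]
    - [0, 0.0006, 0]
    - [0, 0.0006, 0]
  turn:
    - [0, 0, 0]
    - [0, 0, 0]
    - [0, 0, 0]
    - [0, 0, 0]
    - [0, 0, 0]

```text
t: 15.58
tcp_pos: [0.5791, 0.0085, 0.0071]
tool_rot: [0.714, 0.7, -0.002, -0.002]
force: [-6.8, -2.5, 6.2]
finger_gap: 0.004
gripper_force: 3.3
```

Call:
apply_moves:
  claw: [-1, -1, -1, -1, -1]
  travel:
    - [0, 0, 0]
    - [0, 0, 0]
    - [0, 0, 0]
    - [0, 0, 0]
    - [0, 0, 0]
  turn:
    - [0, 0, 0]
    - [0, 0, 0]
    - [0, 0, 0]
    - [0, 0, 0]
    - [0, 0, 0]

```text
t: 16.0
tcp_pos: [0.579, 0.0085, 0.0071]
tool_rot: [0.714, 0.7, -0.002, -0.002]
force: [-6.8, -1.2, 5.6]
finger_gap: 0.003
gripper_force: 3.3
```

Call:
apply_moves:
  claw: [-1, -1, -1, -1, -1]
  travel:
    - [0, 0, 0]
    - [0, 0, 0]
    - [0, 0, 0]
    - [0, 0, 0]
    - [0, 0, 0]
  turn:
    - [0, 0, 0]
    - [0, 0, 0]
    - [0, 0, 0]
    - [0, 0, 0]
    - [0, 0, 0]

```text
t: 16.42
tcp_pos: [0.579, 0.0085, 0.0071]
tool_rot: [0.714, 0.7, -0.002, -0.002]
force: [-5.7, -1.6, 5.6]
finger_gap: 0.001
gripper_force: 3.3
```

Call:
apply_moves:
  claw: [-1, -1, -1, -1, -1]
  travel:
    - [-0.0003, 0, -0.0006]
    - [-0.0006, 0.0003, -0.001]
    - [-0.0006, 0.0006, -0.001]
    - [-0.0006, 0.0006, -0.001]
    - [-0.0006, 0.0006, -0.001]
  turn:
    - [0, 0, 0]
    - [0, 0, 0]
    - [0, 0, 0]
    - [0, 0, 0]
    - [0, 0, 0]

```text
t: 16.83
tcp_pos: [0.579, 0.0085, 0.0072]
tool_rot: [0.714, 0.7, -0.002, -0.003]
force: [-6.2, -0.4, 2.3]
finger_gap: -0.002
gripper_force: 3.0
```

Call:
apply_moves:
  claw: [-1, -1, -1, -1]
  travel:
    - [0, 0, 0]
    - [0, 0, 0]
    - [0, 0, 0]
    - [0, 0, 0]
  turn:
    - [0, 0, 0]
    - [0, 0, 0]
    - [0, 0, 0]
    - [0, 0, 0]

```text
t: 17.17
tcp_pos: [0.579, 0.0085, 0.0072]
tool_rot: [0.714, 0.7, -0.002, -0.003]
force: [-5.9, -0.5, 1.4]
finger_gap: 0.001
gripper_force: 3.0
```

Call:
apply_moves:
  claw: [-1, -1, -1, -1, -1]
  travel:
    - [0, 0.0004, 0]
    - [0, 0.0008, -0.0003]
    - [0, 0.0012, -0.0005]
    - [0, 0.0012, -0.0005]
    - [0, 0.0012, -0.0005]
  turn:
    - [0, 0, 0]
    - [0, 0, 0]
    - [0, 0, 0]
    - [0, 0, 0]
    - [0, 0, 0]

```text
t: 17.58
tcp_pos: [0.579, 0.0085, 0.0072]
tool_rot: [0.714, 0.7, -0.003, -0.003]
force: [-7.5, -1.0, 0.7]
finger_gap: -0.002
gripper_force: 3.4
```

Call:
apply_moves:
  claw: [-1, -1, -1, -1]
  travel:
    - [0, 0, 0]
    - [0, 0, 0]
    - [0, 0, 0]
    - [0, 0, 0]
  turn:
    - [0, 0, 0]
    - [0, 0, 0]
    - [0, 0, 0]
    - [0, 0, 0]

```text
t: 17.92
tcp_pos: [0.579, 0.0085, 0.0072]
tool_rot: [0.714, 0.7, -0.003, -0.003]
force: [-7.2, -0.6, 0.7]
finger_gap: -0.001
gripper_force: 3.4
```

A touch more, then hold for over a second.

Call:
apply_moves:
  claw: [-1, -1, -1, -1, -1]
  travel:
    - [0, 0.0003, 0]
    - [0, 0.0005, 0]
    - [0, 0.0005, 0]
    - [0, 0.0005, 0]
    - [0, 0.0005, 0]
  turn:
    - [0, 0, 0]
    - [0, 0, 0]
    - [0, 0, 0]
    - [0, 0, 0]
    - [0, 0, 0]

```text
t: 18.33
tcp_pos: [0.579, 0.0085, 0.0072]
tool_rot: [0.714, 0.7, -0.003, -0.004]
force: [-6.9, -0.7, 1.3]
finger_gap: 0.004
gripper_force: 3.8
```

Call:
apply_moves:
  claw: [-1, -1, -1, -1, -1]
  travel:
    - [0, 0, 0]
    - [0, 0, 0]
    - [0, 0, 0]
    - [0, 0, 0]
    - [0, 0, 0]
  turn:
    - [0, 0, 0]
    - [0, 0, 0]
    - [0, 0, 0]
    - [0, 0, 0]
    - [0, 0, 0]

```text
t: 18.75
tcp_pos: [0.579, 0.0085, 0.0072]
tool_rot: [0.714, 0.7, -0.003, -0.004]
force: [-7.7, -0.7, 1.0]
finger_gap: 0.002
gripper_force: 3.8
```

Call:
apply_moves:
  claw: [-1, -1, -1, -1, -1]
  travel:
    - [0, 0, 0]
    - [0, 0, 0]
    - [0, 0, 0]
    - [0, 0, 0]
    - [0, 0, 0]
  turn:
    - [0, 0, 0]
    - [0, 0, 0]
    - [0, 0, 0]
    - [0, 0, 0]
    - [0, 0, 0]

```text
t: 19.17
tcp_pos: [0.579, 0.0085, 0.0072]
tool_rot: [0.714, 0.7, -0.003, -0.004]
force: [-7.5, -0.4, 0.3]
finger_gap: -0.002
gripper_force: 3.8
```

Call:
apply_moves:
  claw: [-1, -1, -1, -1, -1]
  travel:
    - [0, -0.002, 0]
    - [0, -0.005, 0]
    - [0, -0.015, 0]
    - [0, -0.025, 0]
    - [0, -0.025, 0]
  turn:
    - [0, 0, 0]
    - [0, 0, 0]
    - [0, 0, 0]
    - [0, 0, 0]
    - [0, 0, 0]

```text
t: 19.58
tcp_pos: [0.5618, 0.0085, 0.0084]
tool_rot: [0.714, 0.7, -0.0, -0.001]
force: [-1.7, 0.7, -0.3]
finger_gap: 0.001
gripper_force: 0.0
```

Run:
```python
from h import *
plan(.55,.008,.05,-1.1)
s=shot('wrist')
c=s['pixels'][60:360,240:640,::-1];cv2.imwrite('pics/w8.png',cv2.resize(c,None,fx=2,fy=2))
# where do blade bottom-edge/block end edges lie? columns through the blade, luminance profile by row
g=cv2.cvtColor(s['pixels'],cv2.COLOR_RGB2HSV)
for u in range(500,640,20): print(u,[(v,*g[v,u].tolist()) for v in range(222,266,3)])
print('rows across the stock')
for v in (250,260,270,280,300): print(v,[(u,*g[v,u].tolist()) for u in range(460,500,3)])
```

```text
t 19.58 pos [0.5618 0.0085 0.0084] yaw -1.12 F [-1.7   0.68 -0.29] gap 0.001
travel [-0.0009, -0.0148, -0.0519] turn [-0.0004, -0.0001, -0.0001] mm [ -0.7 -11.8 -41.5] rows 1.0359967821809795
500 [(222, 26, 11, 167), (225, 26, 12, 147), (228, 30, 12, 149), (231, 21, 12, 150), (234, 21, 12, 149), (237, 21, 17, 107), (240, 24, 13, 100), (243, 24, 13, 99), (246, 20, 8, 102), (249, 21, 18, 101), (252, 30, 15, 102), (255, 26, 18, 102), (258, 15, 15, 101), (261, 20, 7, 104), (264, 26, 10, 172)]
520 [(222, 21, 12, 152), (225, 20, 10, 147), (228, 26, 12, 147), (231, 25, 10, 149), (234, 19, 14, 148), (237, 24, 13, 102), (240, 18, 13, 98), (243, 20, 8, 96), (246, 18, 13, 96), (249, 12, 13, 98), (252, 24, 13, 95), (255, 30, 10, 98), (258, 30, 13, 99), (261, 30, 5, 104), (264, 26, 10, 174)]
540 [(222, 26, 12, 154), (225, 20, 11, 144), (228, 20, 10, 148), (231, 21, 12, 148), (234, 26, 13, 142), (237, 30, 15, 102), (240, 10, 15, 102), (243, 24, 13, 100), (246, 30, 10, 100), (249, 20, 15, 100), (252, 23, 10, 98), (255, 15, 10, 101), (258, 21, 18, 99), (261, 12, 12, 104), (264, 20, 9, 177)]
560 [(22
[... 1899 characters left out ...]
78, 60, 6, 80), (481, 24, 15, 83), (484, 12, 16, 81), (487, 20, 14, 107), (490, 23, 10, 200), (493, 23, 10, 221), (496, 26, 9, 221), (499, 23, 9, 223)]
280 [(460, 13, 161, 146), (463, 13, 159, 106), (466, 9, 95, 89), (469, 15, 6, 81), (472, 30, 10, 76), (475, 20, 10, 79), (478, 30, 10, 80), (481, 30, 7, 78), (484, 15, 18, 84), (487, 23, 13, 162), (490, 26, 8, 215), (493, 23, 9, 221), (496, 26, 9, 221), (499, 20, 10, 223)]
300 [(460, 12, 167, 119), (463, 12, 115, 91), (466, 30, 10, 78), (469, 20, 10, 77), (472, 20, 10, 75), (475, 30, 10, 79), (478, 30, 13, 80), (481, 30, 9, 81), (484, 26, 11, 163), (487, 23, 10, 214), (490, 23, 9, 221), (493, 26, 9, 222), (496, 26, 8, 221), (499, 26, 8, 218)]
```

Run:
```python
from h import *
s=np.load('wrist.npz')
g=cv2.cvtColor(s['pixels'],cv2.COLOR_RGB2GRAY).astype(float)
print('cam',-s['R'].T@s['t'])
h=cv2.GaussianBlur(g,(3,3),0)
def sub(p,o):
    d=np.diff(p);i=np.argmax(abs(d));i=min(max(i,1),len(d)-2);w=abs(d[i-1:i+2]);return o+.5+i+(w*[-1,0,1]).sum()/w.sum()
B=[];E=[]
for u in range(500,596,8):
    e1=sub(h[228:244,u],228);e2=sub(h[252:274,u],252)
    B.append(world(s,u,e1,.01)[:2]);E.append(world(s,u,e2,.04)[:2])
B=np.array(B);E=np.array(E)
pb=np.polyfit(B[:,0],B[:,1],1);pe=np.polyfit(E[:,0],E[:,1],1)
for n,p in(('blade',pb),('end',pe)): print(n,'y at .62',np.polyval(p,.62),'y at .65',np.polyval(p,.65),'deg',np.degrees(np.arctan(p[0])))
# stock/block line: hue edge (wood->steel) per row, stock top z=.024 ; block front top z=.04
S=cv2.cvtColor(s['pixels'],cv2.COLOR_RGB2HSV)[...,1].astype(float);S=cv2.GaussianBlur(S,(3,3),0)
A=[];F=[]
for v in range(268,345,6):
    a=sub(S[v,450:482],450);f=sub(h[v,474:500],474)
    A.append(world(s,a,v,.024)[:2]);F.append(world(s,f,v,.04)[:2])
    if v<300 or v>330: print(v,a,f,A[-1],F[-1])
```

```text
cam [0.56286995 0.08484289 0.15105471]
blade y at .62 0.03906558117140099 y at .65 0.03865170894960262 deg -0.7903875785995731
end y at .62 0.03921592883895277 y at .65 0.03888080501342803 deg -0.6400127397669946
268 467.663838502048 488.458844765343 [0.61634554 0.03122254] [0.61645656 0.03780268]
274 466.59080188679246 487.49647141848976 [0.6161929  0.02884427] [0.61639456 0.03571484]
280 466.4598295800365 486.5106837606838 [0.6163974  0.02643044] [0.61632628 0.03360427]
286 465.4835002946376 485.5416666666667 [0.61628453 0.02399796] [0.61626512 0.03146998]
292 464.511013215859 484.5821917808219 [0.61617411 0.02153785] [0.61620877 0.02931138]
298 463.6475903614458 483.5797213622291 [0.61610664 0.01904814] [0.61613943 0.02712832]
334 459.3852013057671 478.44331395348837 [0.6160992  0.00345306] [0.6160646  0.01345512]
340 458.48426023084994 477.45283018867923 [0.61602977 0.00074051] [0.61601239 0.01107642]
```

Blade against end face and stock against front face agree within about 0.2 mm, and the block's front face reads as before. Lift clear and hand in.

Call:
apply_moves:
  claw: [-1, -1, -1, -1, -1]
  travel:
    - [0, -0.02, 0]
    - [0, -0.03, -0.03]
    - [0, -0.03, -0.07]
    - [0, -0.03, -0.1]
    - [0, -0.03, -0.1]
  turn:
    - [0, 0, 0]
    - [0, 0, 0]
    - [0, 0, 0]
    - [0, 0, 0]
    - [0, 0, 0]

```text
t: 20.05
tcp_pos: [0.5433, 0.0081, 0.093]
tool_rot: [0.714, 0.7, 0.003, 0.005]
force: [-0.4, -0.1, 0.3]
finger_gap: -0.001
gripper_force: 0.0
```

Call:
apply_moves:
  claw: [-1, -1, -1, -1]
  travel:
    - [0, 0, 0]
    - [0, 0, 0]
    - [0, 0, 0]
    - [0, 0, 0]
  turn:
    - [0, 0, 0]
    - [0, 0, 0]
    - [0, 0, 0]
    - [0, 0, 0]

```text
t: 20.38
tcp_pos: [0.5386, 0.0088, 0.0872]
tool_rot: [0.714, 0.7, -0.001, -0.001]
force: [-0.7, 0.8, 0.3]
finger_gap: -0.002
gripper_force: 0.0
```

```bash
python3 -c "
from station import manip
print(manip.sign_off())"
```

```text
the job is handed in; nothing more can be done
None
```

The job is handed in at about 20 s, with no verdict returned: the try square lies flat and flush on the long block's front and gap-end faces (about 0.2 mm by the wrist camera), after a push measured at about 7.5 N held for over a second, and I saw no movement of the blocks.

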